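# Push a painted bear carving through the flap of the drying box

## Robot

A 6-joint arm with a two-finger parallel gripper is mounted at the origin on the work surface. World frame = base frame: x ahead of the robot, y to its left, z up, the work surface at z = 0. Lengths are in mm, angles in rad, forces in N, time in s.
With the tool pointing down it reaches from about 375 to 900 mm from the base axis. Payload 3.1 kg.
Tool frame: the origin (TCP) lies between the finger pads; the fingertips stand bot.tip_reach ahead of it and the grasp point (between the pads) lies 11 mm behind it (bot.tip_reach is the distance from the TCP to the fingertips, in mm); z points along the fingers, y is the line along which they close (so a half turn about z gives the same grasp; the last joint's range is limited). The gripper opens to 87 mm and grips with 3 to 60 N. Pads are 19 mm wide; open, the fingers measure 117 mm over their backs; the gripper's body (75 mm by 190 mm) begins 51 mm behind the grasp point.
Start: joints at [-1.474, 0.527, 1.433, -0, 1.181, -0.178], TCP at [170.222, -601.349, 230.548] pointing down, gripper open.
Joint ranges: [-3.08, 3.08], [-0.75, 2.2], [0.22, 2.44], [-1.43, 4.57], [0, 2.65], [-2.85, 2.85]. Speed limits (rad/s): [2.79, 2.79, 3.14, 3.14, 3.14, 3.14].

## Interface

Orientations are given as a rotation vector (axis times angle).
In Python, from rig import bot gives the robot as it stands.
- The arm moves only by the tool apply_moves, never from a script. Its argument "commands" is a list of rows, each a list of 3 entries, a list of its own where there are three numbers: the shift along the world's x, y, z in cm, then the turn, a rotation vector about the world's x, y, z in rad, then the opening, from 0 (shut) to 1 (fully open). A call has 1 to 5 rows; each row shifts and turns the commanded pose from where the row before left it; what a row does not reach is not made up. A row lasts 1/10 s, in which the tool goes at most 50 mm and 8.59 degrees, less where a joint would pass 70% of its speed; a pose out of reach is approached as far as the arm can. A call with a gripper value outside its range is refused whole. The fingers move at their own pace and stop on an object; "grip_force" is the grip in N (left out, the last holds). Time passes only in rows, so rows that do not move let the fingers close. It gives the time, the measured TCP pose, the force, the opening and the grip force at its end, in the units of the state.
- bot.sense(): the state, without advancing time (a new reading comes with each control period).
- bot.get_image(name): name is "side" or "top" or "wrist"; returns the picture (480x640x3 uint8, blue, green, red); there is no depth.
- bot.get_calibration(name): a dict with "fovy" (degrees; the focal length in pixels is half the picture's height over the tangent of half this angle, whatever the lens; pixels are square), "cx", "cy" (the principal point, pixels), "rvec" (rotation vector, rad) and "tvec" (3), from world to camera coordinates, as OpenCV has them. Camera axes: x right, y down, z forward; pixel columns grow to the right and rows downward; lengths in mm; the calibration is good to about 2 mm. A picture is of the moment at which its call begins: read the wrist's pose just before it. get_calibration takes no time and is no camera call; for the wrist camera it gives the pose at the moment of the call.
- bot.hand_in(): hands the job in; it is judged then, once.
The state is a dict: "clock": time; "joint_pos": joint angles; "joint_velocities": joint speeds; "effort": joint torques, N m; "tool_pos": TCP position; "ee_rot": TCP orientation; "force": force on the tool from outside, world axes, zero at the start; "torque": the same for the moment, N m; "gripper_width": opening from 0.0 (shut) to 1.0 (fully open); "gripper_force": force on a finger pad.
Only numpy, scipy, OpenCV 4.12 (cv2) and the standard library are available. Lean on these libraries where they do the work, as an engineer would, in place of code of your own. Each camera call takes 0.05 s, during which the arm holds its last target. There are 200 camera calls.

## Task

Pick up the push stick by its red handle and use it to slide the painted bear carving along its lane, through the sprung orange flap and into the clear drying box, until it beds against the cushioned stop somewhere inside; the paint is fresh, so press it home gently, with about 12 N and never more than 20 N. Then draw the stick out so that the flap swings shut, and lay the stick flat on the bench wholly in front of the flap, without disturbing the jar, leaf carving and chestnut.

Things in the scene. Friction and masses are not known exactly. Their poses are not given: they have to be found in the camera images.
- dryer: Fixed drying box with guide lane; level, yaw varies. Origin: on the bench, mid-lane, at the gate's inner face where the flap hangs; +y is the push direction (into the box), x across, z up. The lane runs from y -190 mm to 0 between two wooden guide strips 22 mm high, 12 mm thick, 70 mm clear between them; its floor is the bench.
- gate (a point): Centre of the gate's opening, 37 mm above the dryer's origin: opening 70 mm wide, 74 mm high; dark wood posts and lintel 14 mm thick (y -14 to 0 mm), out to x = +-51 mm, top at 100 mm.
- box (a point): Centre of the clear roof's top, 95 mm above the bench and 110 mm behind the gate. Box: inside 70 mm wide, 90 mm high, y 0 to 227 mm, floor is the bench. In it stands the stop, a grey pad 60 mm wide, 38 mm high on a steel block: its face lies 130 to 165 mm behind the gate, different each time and not measured; the pad is sprung, 2.5 N per mm, up to 12 mm.
- flap (a joint): Angle of the orange flap, rad: 0 shut, grows as its foot swings into the box, up to 1.5. 66 mm wide, 60 long, 4 thick, hinged along x 66 mm above the bench. A light spring shuts it (0.05 N m at 0, 0.10 at 1 rad). Opening it and sliding the carving under it takes about 1 to 5 N; it rests on what is below it and shuts by itself when that is gone.
- bear_center (a point): Centre (20 mm above its underside) of the bear carving: black bear on a pale wooden base 50 mm wide (x), 70 long (y), 18 thick, 40 mm high over all, 0.1 to 0.2 kg. Its +y is the nose. It starts flat on the bench in the lane, nose to the gate within 0.1 rad, centre 75 to 125 mm before the gate. Its rear, 35 mm behind the centre, is flat and upright.
- stick_grip (a point): Point to grip on the push stick, in its red handle, 64 mm above the stick's underside. Handle: upright block 24 mm thick (stick's x), 46 long (y), from the bar up to 88 mm. The wooden bar, 22 mm wide, 30 high, runs along y from 90 mm behind the handle's centre to 200 mm before it. 0.2 kg, balances about 30 mm before the handle. It starts flat on the bench, handle up.
- stick_tip (a point): Centre of the push stick's black rubber front face (21 mm wide, 28 mm high): 200 mm along the stick's +y from the handle's centre, 15 mm above the stick's underside.
- jar (a point): Centre of a white paint jar with blue band, 60 mm across, 66 mm high, standing loose; leave alone.
- leaf (a point): Centre of a loose leaf carving with orange and yellow veins, 60 x 40 x 16 mm; leave alone.
- chest_c (a point): Centre of a loose brown carved chestnut, 44 mm across, 38 mm high; leave alone.
Things that resemble listed ones, but are neither listed nor needed, are in the scene too. Of the things that look like the part that bears bear_center, the smallest one is meant.

How it is judged (in metres and radians):
On the way, in this order (a step that is already met when the one before it is completed fails the run):
1. the stick pushes the carving through the gate, holding the flap open (value of joint flap above 0.5 rad and contact force between stick and bear above 0.3 N and y of bear_center in the frame of dryer between -0.03 and 0.06 m), for 0.1 s.
2. the stick presses the carving home against the stop with at least 8.5 N for 0.2 s (contact force between stick and bear above 8.5 N and y of bear_center in the frame of dryer above 0.088 m), for 0.2 s.
At the end, for the whole second after the job is handed in: The carving stands flat in the drying box where it was pressed home (its centre at least 85 mm behind the gate), the flap has shut behind it (within 0.05 rad), the push stick lies flat (within 0.1 rad) on the bench wholly before the gate, released, and both are at rest (y of bear_center in the frame of dryer above 0.085 m and angle between each of bear_center, stick_grip's own z axis and vertical below 0.1 rad and height (world z) of bear_center below 0.026 m and value of joint flap below 0.05 rad and y of stick_tip in the frame of dryer below -0.01 m and y of stick_grip in the frame of dryer below -0.02 m and height (world z) of stick_grip below 0.07 m and linear speed of each of stick, bear below 0.02 m/s); the robot touches nothing.
It fails at once if the carving is pressed by the stick with more than 20 N (contact force between stick and bear above 20 N).
It fails at once if a bystander (jar, leaf carving, chestnut) is moved more than 20 mm (distance of any of jar, leaf, chest_c from where it was at the start of the episode above 0.02 m).
It fails at once if the carving is tipped (angle between bear_center's own z axis and vertical above 0.5 rad).
It also fails if it takes over 64 s, if anything falls off the work surface, if the arm or the gripper's body presses on something with over 40 N, if the wrist force passes 120 N, or if a joint passes its speed limit or range.

## Working session

There is one attempt and no reset: what is moved stays moved. The work goes in short steps, Python scripts to look and compute and a tool call to move; the robot and the scene stay as the last step left them, time stands still between calls to the robot, and variables do not carry over. Pictures are saved under pics/ and viewed, at most 11 in all, crops included, and the job is handed in when it is done.

Besides the shell and the picture viewer there is one more tool, called by a JSON object that holds its "api" and its "payload". apply_moves: Moves the arm, as the interface text tells. Its arguments: {"type":"object","properties":{"commands":{"type":"array"},"grip_force":{"type":"number"}},"required":["commands"]}

```bash
mkdir -p pics; python3 - <<'E'
from rig import bot
import cv2
for n in("top","side"):
    cv2.imwrite(f"pics/{n}0.png",bot.get_image(n)); c=bot.get_calibration(n); print(n,c)
print(bot.sense(),bot.tip_reach)
E
```

```text
top {'fovy': 42.67310671685963, 'cx': 321.8649185866359, 'cy': 246.4178915018057, 'rvec': array([ 2.20436892, -2.14394585,  0.12710732]), 'tvec': array([ -83.32205372,  518.46312286, 1190.86361676])}
side {'fovy': 51.044605320373606, 'cx': 317.6883372402288, 'cy': 237.91236800952683, 'rvec': array([2.0977219 , 0.00967574, 0.01903581]), 'tvec': array([-501.59130006,   35.8478719 , 1231.31582472])}
{'clock': 0.1, 'joint_pos': array([-1.47352891e+00,  5.28362603e-01,  1.43377355e+00, -8.83638878e-06,
        1.18137380e+00, -1.78491523e-01]), 'joint_velocities': array([ 0.00030227, -0.00321855, -0.00203235,  0.00218556,  0.00141879,
       -0.00053349]), 'effort': array([ 3.33210010e-04, -4.40983558e+01, -1.77150214e+01,  6.35807798e-02,
        5.34116034e-02, -3.87234718e-05]), 'tool_pos': array([ 170.14160562, -600.73472293,  229.67616734]), 'ee_rot': array([-3.10987932e+00, -4.31531861e-01, -1.09385241e-04]), 'force': array([ 0.56796783, -0.44927577,  0.90697596]), 'torque': array([ 0.00965447, -0.03902524, -0.00712568]), 'gripper_force': 0.0, 'gripper_width': 1.002188275290059} 8.0
```

View pics/top0.png

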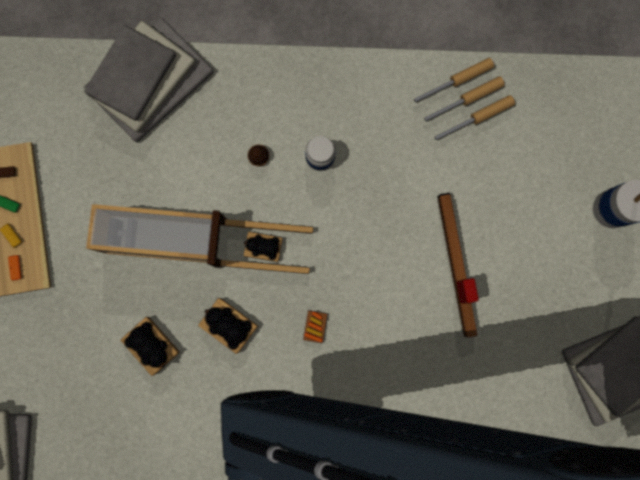

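View pics/side0.png

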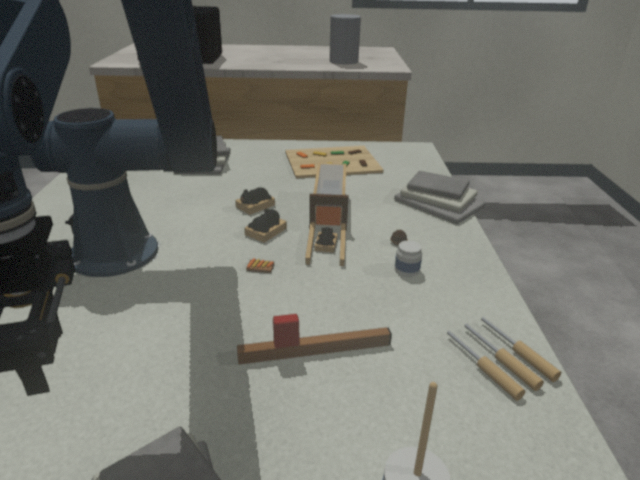

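Top view: the lane is at (215–312, 225–270) with the gate at (216,238). Bear candidates are (264,246), (228,326) and (150,346); the one in the lane at (264,246) is smallest, so I choose it. The stick's tip is at (445,197), its tail at (472,333) and its red handle at (468,291). The jar is at (320,152), the chestnut at (259,155) and the leaf at (315,326). Next is one close crop.

```bash
python3 - <<'E'
import cv2,numpy as np
im=cv2.imread("pics/top0.png")
a=cv2.resize(im[195:285,195:325],None,fx=6,fy=6,interpolation=cv2.INTER_CUBIC)[:, :780]
cv2.imwrite("pics/ca.png",a[:,:])
b=cv2.resize(im[185:345,425:495],None,fx=3.7,fy=3.7,interpolation=cv2.INTER_CUBIC)
cv2.imwrite("pics/cb.png",b)
E
```

```text
(no output)
```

View pics/ca.png

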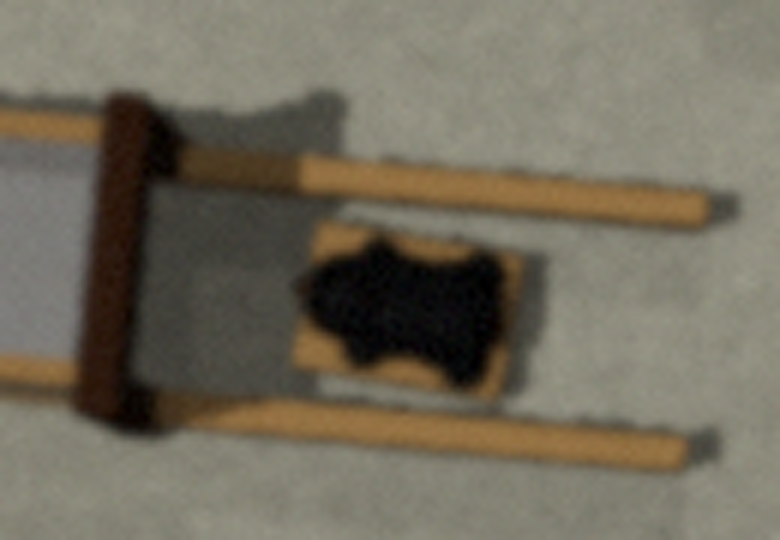

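View pics/cb.png

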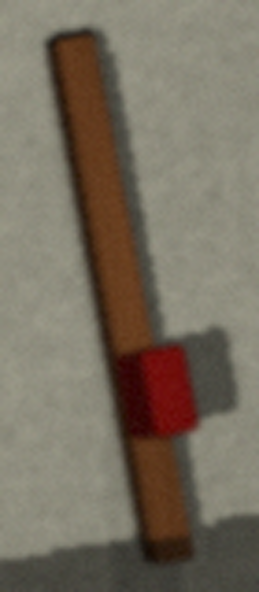

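```bash
cat > h.py <<'E'
from rig import bot
import cv2,numpy as np
def P(name,px,z,c=None):
    c=c or bot.get_calibration(name); f=240/np.tan(np.radians(c["fovy"]/2))
    R=cv2.Rodrigues(np.array(c["rvec"]))[0]; C=-R.T@c["tvec"]
    px=np.atleast_2d(px).astype(float)
    d=np.c_[(px[:,0]-c["cx"])/f,(px[:,1]-c["cy"])/f,np.ones(len(px))]@R
    return C+d*((z-C[2])/d[:,2])[:,None]
E
python3 - <<'E'
from h import *
np.set_printoptions(precision=1,suppress=True)
A=lambda p:(np.array(p,float)+.5)/6-.5+195
B=lambda p:(np.array(p,float)+.5)/3.7-.5+[425,185]
def show(n,a): print(n,a[:,:2].tolist() if 0 else np.round(a[:,:2],1).tolist())
s=P("top",A([(707,209),(687,452)]),22); show("ends",s)
e=P("top",A([(180,185),(703,228),(240,395),(690,435)]),22); show("inner",e)
for i in(0,2):
    v=e[i]-e[i+1]; print("dir",np.arctan2(v[1],v[0]))
g=P("top",A([(108,95),(145,97),(112,425),(78,410)]),100); show("lintel",g); print(g.mean(0))
v=g[0]-g[3]; print("lintel dir (x axis)",np.arctan2(v[1],v[0]), np.linalg.norm(v))
b=P("top",A([(320,222),(524,262),(497,398),(292,365)]),18); show("bear",b); print(b.mean(0))
v=(b[0]+b[3]-b[1]-b[2]);print("bear dir",np.arctan2(v[1],v[0]))
t=P("top",B([(55,38),(97,33),(190,540),(145,540)]),30); show("bar",t)
v=t[0]+t[1]-t[2]-t[3]; print("stick dir",np.arctan2(v[1],v[0]),np.linalg.norm(v)/2,(t[0]+t[1])/2)
h=P("top",B([(145,350),(187,347),(197,430),(157,437)]),88); show("handle",h); print(h.mean(0))
q=bot.sense();R=cv2.Rodrigues(q["ee_rot"])[0];print(R)
for n,p in dict(jar=(320,147),ch=(259,155),leaf=(315,326)).items(): print(n,P("top",p,30)[0])
E
```

```text
ends [[554.7, -49.2], [473.6, -44.9]]
inner [[557.7, 126.1], [548.3, -48.0], [488.3, 103.3], [479.2, -45.7]]
dir 1.517001273955233
dir 1.5100215539923654
lintel [[574.9, 138.2], [574.6, 126.6], [471.9, 132.3], [476.2, 142.9]]
[524.4 135.  100. ]
lintel dir (x axis) -0.048403746588161545 98.75270772270427
bear [[547.2, 79.7], [535.7, 11.3], [490.0, 18.7], [499.1, 87.0]]
[518.   49.2  18. ]
bear dir 1.4217593067030478
bar [[630.7, -301.5], [634.1, -324.2], [363.3, -375.0], [362.7, -351.1]]
stick dir 0.18435900217128237 274.0367124791171 [ 632.4 -312.8   30. ]
handle [[459.9, -336.6], [462.0, -358.0], [420.1, -363.2], [416.0, -342.8]]
[ 439.5 -350.2   88. ]
[[ 1.   0.3 -0. ]
 [ 0.3 -1.   0. ]
 [ 0.  -0.  -1. ]]
jar [721.3 -59.7  30. ]
ch [701.1  62.2  30. ]
leaf [363.8 -59.7  30. ]
```

Stick: handle at about (437.5,-350), direction 0.187 rad. Lane: origin about (524.7,142), push direction 1.515 rad. Moving above the handle now.

{"api": "apply_moves", "payload": {"commands": [[[2.67,2.51,0],[0,0,-0.018],1],[[2.67,2.51,0],[0,0,-0.018],1],[[2.67,2.51,0],[0,0,-0.018],1],[[2.67,2.51,0],[0,0,-0.018],1],[[2.67,2.51,0],[0,0,-0.017],1]], "grip_force": 55}}

```text
clock: 0.6
tool_pos: [304.5, -474.5, 230.2]
ee_rot: [-3.127, -0.291, 0.0]
force: [0.5, 0.8, 0.7]
gripper_width: 1.002
gripper_force: 0.0
```

{"api": "apply_moves", "payload": {"commands": [[[2.67,2.51,0],[0,0,0],1],[[2.67,2.51,0],[0,0,0],1],[[2.67,2.51,0],[0,0,0],1],[[2.67,2.51,-1],[0,0,0],1],[[2.67,2.51,-1],[0,0,0],1]]}}

```text
clock: 1.1
tool_pos: [438.2, -349.2, 210.3]
ee_rot: [3.128, 0.293, 0.0]
force: [-0.1, -0.7, -0.3]
gripper_width: 0.997
gripper_force: 0.0
```

{"api": "apply_moves", "payload": {"commands": [[[0,0,-2],[0,0,0],1],[[0,0,-1],[0,0,0],1],[[0,0,0],[0,0,0],1]]}}

```text
clock: 1.4
tool_pos: [436.2, -349.4, 178.8]
ee_rot: [-3.124, -0.293, 0.004]
force: [-0.5, -0.6, 0.3]
gripper_width: 0.998
gripper_force: 0.0
```

```bash
python3 - <<'E'
from h import *
print(bot.sense()["tool_pos"],bot.sense()["ee_rot"],bot.get_calibration("wrist"))
cv2.imwrite("pics/w1.png",bot.get_image("wrist"))
E
```

```text
[ 436.17930303 -349.43847472  178.80299192] [-3.1244456  -0.29260995  0.00417806] {'fovy': 70.34672654888033, 'cx': 317.63781454467954, 'cy': 237.3199354373575, 'rvec': array([-2.26616156,  1.87905885,  0.24028029]), 'tvec': array([-422.59746532,  334.2947349 ,  431.28686161])}
```

View pics/w1.png

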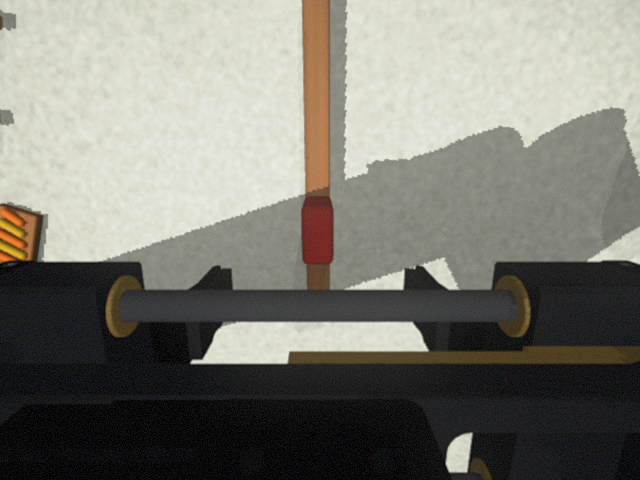

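Wrist view: the stick runs straight up the picture, with the handle's top face at (303–333, 207–263), centred between the fingers. I'll turn that into a position.

```bash
python3 - <<'E'
from h import *
p=P("wrist",[(303,207),(333,207),(333,263),(303,263)],88);print(p,p.mean(0))
b=P("wrist",[(315.5,3),(318,190)],30);print(b);v=b[0]-b[1];print(np.arctan2(v[1],v[0]))
E
```

```text
[[ 460.22736167 -334.31392082   88.        ]
 [ 464.27008336 -355.87336375   88.        ]
 [ 422.04685228 -364.25395276   88.        ]
 [ 417.82156614 -341.78416514   88.        ]] [ 441.09146586 -349.05635062   88.        ]
[[ 611.85443091 -314.96138317   30.        ]
 [ 468.1490599  -343.87827225   30.        ]]
0.19857166710916443
```

{"api": "apply_moves", "payload": {"commands": [[[0.35,0,-3.4],[0,0,0.005],1],[[0,0,-3.5],[0,0,0],1],[[0,0,-3],[0,0,0],1],[[0,0,-2],[0,0,0],1],[[0,0,-1],[0,0,0],1]]}}

```text
clock: 1.95
tool_pos: [439.9, -351.0, 50.4]
ee_rot: [-3.126, -0.298, 0.001]
force: [0.3, -0.0, -1.3]
gripper_width: 0.998
gripper_force: 0.0
```

{"api": "apply_moves", "payload": {"commands": [[[0,0,0],[0,0,0],0.5],[[0,0,0],[0,0,0],0.2],[[0,0,0],[0,0,0],0.1],[[0,0,0],[0,0,0],0.1],[[0,0,0],[0,0,0],0.1]]}}

```text
clock: 2.45
tool_pos: [441.1, -350.7, 52.4]
ee_rot: [3.126, 0.301, 0.001]
force: [-0.3, -0.2, -0.4]
gripper_width: 0.632
gripper_force: 0.0
```

{"api": "apply_moves", "payload": {"commands": [[[0,0,0],[0,0,0],0.1],[[0,0,0],[0,0,0],0],[[0,0,0],[0,0,0],0],[[0,0,0],[0,0,0],0]]}}

```text
clock: 2.85
tool_pos: [440.6, -350.1, 51.5]
ee_rot: [-3.127, -0.301, 0.0]
force: [0.3, 0.7, 1.3]
gripper_width: 0.272
gripper_force: 55.0
```

{"api": "apply_moves", "payload": {"commands": [[[0,0,1],[0,0,0],0],[[0,0,2],[0,0,0],0],[[0,0,2.5],[0,0,0],0],[[0,0,2.5],[0,0,0],0],[[0,0,2],[0,0,0.02],0]]}}

```text
clock: 3.35
tool_pos: [440.7, -350.4, 153.2]
ee_rot: [3.123, 0.333, 0.001]
force: [-0.2, 0.0, -2.4]
gripper_width: 0.272
gripper_force: 54.9
```

{"api": "apply_moves", "payload": {"commands": [[[0.4,0.9,0],[0,0,0.07],0],[[0.4,0.9,0],[0,0,0.09],0],[[0.4,0.9,0],[0,0,0.09],0],[[0.4,0.9,0],[0,0,0.09],0],[[0.4,0.9,0],[0,0,0.09],0]]}}

```text
clock: 3.85
tool_pos: [460.6, -304.8, 151.9]
ee_rot: [-2.979, -0.996, 0.0]
force: [-0.4, 0.3, -2.3]
gripper_width: 0.269
gripper_force: 54.9
```

{"api": "apply_moves", "payload": {"commands": [[[0.4,0.9,0],[0,0,0.09],0],[[0.4,0.9,0],[0,0,0.09],0],[[0.4,0.9,0],[0,0,0.09],0],[[0.4,0.9,0],[0,0,0.09],0],[[0.4,0.9,0],[0,0,0.09],0]]}}

```text
clock: 4.35
tool_pos: [480.6, -259.8, 151.9]
ee_rot: [-2.682, -1.636, 0.0]
force: [-0.6, 0.3, -2.0]
gripper_width: 0.27
gripper_force: 54.9
```

{"api": "apply_moves", "payload": {"commands": [[[0.6,0.9,0],[0,0,0.09],0],[[0.6,0.9,0],[0,0,0.09],0],[[0.6,0.9,0],[0,0,0.09],0],[[0.5,0.9,0],[0,0,0.09],0],[[0,0.7,0],[0,0,0.063],0]]}}

```text
clock: 4.85
tool_pos: [504.2, -216.9, 151.9]
ee_rot: [2.278, 2.162, 0.0]
force: [-0.4, 0.0, -1.5]
gripper_width: 0.271
gripper_force: 54.9
```

{"api": "apply_moves", "payload": {"commands": [[[0,0,0],[0,0,0],0],[[0,0,0],[0,0,0],0],[[0,0,0],[0,0,0],0]]}}

```text
clock: 5.15
tool_pos: [503.7, -217.8, 151.7]
ee_rot: [2.284, 2.157, -0.0]
force: [0.9, -0.9, -2.3]
gripper_width: 0.274
gripper_force: 54.9
```

```bash
python3 - <<'E'
from h import *
s=bot.sense();print(s["tool_pos"],s["ee_rot"],s["gripper_width"],s["force"])
a=bot.get_image("top")[180:300,180:480];cv2.imwrite("pics/t2.png",cv2.resize(a,None,fx=2.6,fy=2.6,interpolation=cv2.INTER_CUBIC))
b=bot.get_image("side");cv2.imwrite("pics/s2.png",b)
E
```

```text
[ 503.72157107 -217.81263591  151.74447954] [ 2.28372855e+00  2.15661218e+00 -1.14774805e-04] 0.27413877294300715 [ 0.86421975 -0.93412258 -2.28486288]
```

View pics/t2.png

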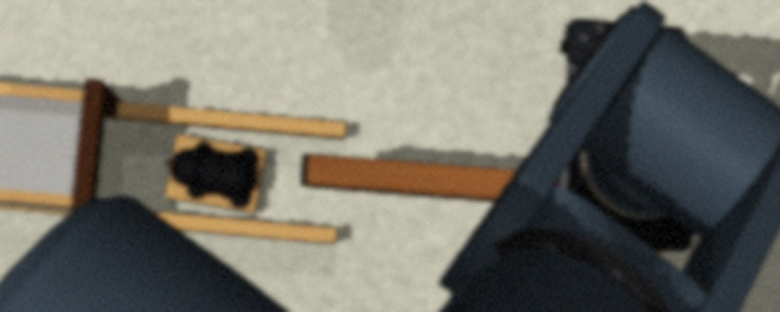

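Top view: the stick bar points into the lane. Its tip's front edge is at crop (304,170), and the bar's centre line at crop x≈500 is at y≈183.

```bash
python3 - <<'E'
from h import *
A=lambda p:(np.array(p,float)+.5)/2.6-.5+180
z=51.5+30-51.5+100
b=P("top",A([(306,170),(500,183)]),z);print(b);v=b[0]-b[1];print(np.arctan2(v[1],v[0]))
d=np.array([np.cos(1.515),np.sin(1.515)]);x=np.array([d[1],-d[0]])
for q in b: r=q[:2]-[524.7,142.2]; print(r@x,r@d)
E
```

```text
[[ 511.07092908  -23.20574046  130.        ]
 [ 505.8145042  -158.88108025  130.        ]]
1.5320730238344795
-4.383616397510267 -165.9083917634328
-2.065602912396684 -301.66572911183863
```

View pics/s2.png

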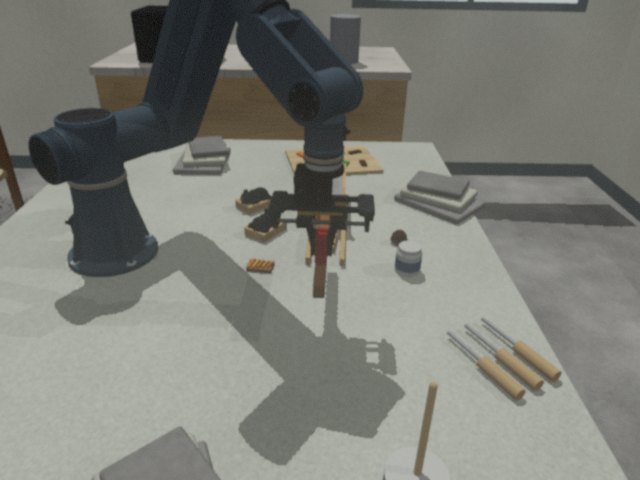

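Side view: the stick is held level, tip towards the lane, and clear of the bystanders. Lowering it into the lane.

{"api": "apply_moves", "payload": {"commands": [[[0.05,0,-3],[0,0,-0.015],0],[[0,0,-3],[0,0,0],0],[[0,0,-2],[0,0,0],0],[[0,0,-1.2],[0,0,0],0],[[0,0,-0.6],[0,0,0],0]]}}

```text
clock: 5.75
tool_pos: [503.9, -217.4, 52.5]
ee_rot: [-2.299, -2.14, 0.0]
force: [-0.3, 0.2, -1.2]
gripper_width: 0.27
gripper_force: 54.9
```

{"api": "apply_moves", "payload": {"commands": [[[0.05,1,0],[0,0,0],0],[[0.05,0.9,0],[0,0,0],0],[[0.05,0.8,0],[0,0,0],0],[[0.03,0.5,0],[0,0,0],0],[[0.02,0.4,0],[0,0,0],0]]}}

```text
clock: 6.25
tool_pos: [506.9, -180.9, 54.3]
ee_rot: [2.297, 2.141, 0.001]
force: [-0.5, -0.7, -1.1]
gripper_width: 0.271
gripper_force: 54.9
```

{"api": "apply_moves", "payload": {"commands": [[[0.02,0.4,0],[0,0,0],0],[[0.02,0.4,0],[0,0,0],0],[[0.02,0.4,0],[0,0,0],0],[[0.02,0.4,0],[0,0,0],0],[[0.02,0.4,0],[0,0,0],0]]}}

```text
clock: 6.75
tool_pos: [507.1, -161.1, 53.5]
ee_rot: [-2.299, -2.141, 0.0]
force: [0.5, -1.4, -0.8]
gripper_width: 0.274
gripper_force: 54.9
```

{"api": "apply_moves", "payload": {"commands": [[[0.02,0.4,0],[0,0,0],0],[[0.02,0.4,0],[0,0,0],0],[[0.02,0.4,0],[0,0,0],0],[[0.03,0.4,0],[0,0,0],0],[[0.02,0.4,0],[0,0,0],0]]}}

```text
clock: 7.25
tool_pos: [508.3, -141.0, 53.5]
ee_rot: [-2.299, -2.141, 0.0]
force: [-0.2, -1.0, -1.6]
gripper_width: 0.271
gripper_force: 54.9
```

```bash
python3 - <<'E'
from h import *
s=bot.sense();print(s["tool_pos"],s["gripper_width"],s["force"])
a=bot.get_image("side")[170:300,230:400];b=bot.get_image("top")[180:300,180:420]
a=cv2.resize(a,(522,400),interpolation=cv2.INTER_CUBIC)[:300*400//300];b=cv2.resize(b,(522,261))
a=cv2.resize(a,(430,329))
c=np.zeros((595,522,3),np.uint8);c[:329,:430]=a;c[332:593]=b
cv2.imwrite("pics/m3.png",c)
E
```

```text
[ 508.31140452 -140.99208733   53.52309359] 0.2708029225017913 [-0.19415131 -1.04097734 -1.64905973]
```

View pics/m3.png

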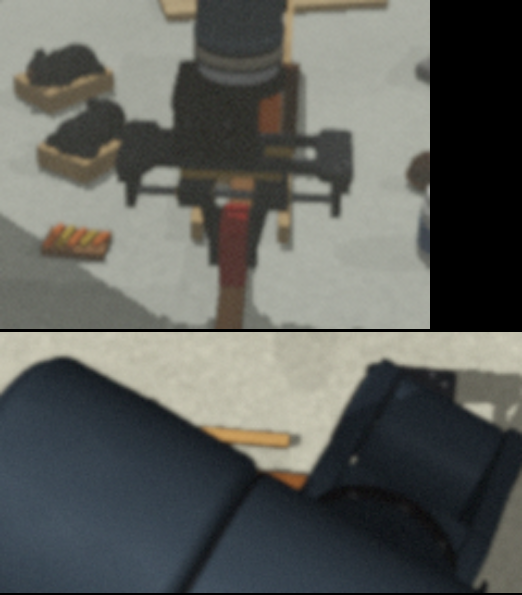

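The wrist and arm hide the lane from above. In the side part, the stick lies between the strips. I'll continue, watching the force.

{"api": "apply_moves", "payload": {"commands": [[[0.02,0.4,0],[0,0,0],0],[[0.02,0.4,0],[0,0,0],0],[[0.02,0.4,0],[0,0,0],0],[[0.03,0.4,0],[0,0,0],0],[[0.02,0.4,0],[0,0,0],0]]}}

```text
clock: 7.85
tool_pos: [509.6, -121.2, 53.6]
ee_rot: [2.298, 2.141, 0.0]
force: [1.1, -2.4, -0.8]
gripper_width: 0.277
gripper_force: 54.9
```

{"api": "apply_moves", "payload": {"commands": [[[0.02,0.4,0],[0,0,0],0],[[0.02,0.4,0],[0,0,0],0],[[0.02,0.4,0],[0,0,0],0],[[0.03,0.4,0],[0,0,0],0],[[0.02,0.4,0],[0,0,0],0]]}}

```text
clock: 8.35
tool_pos: [511.0, -101.7, 53.7]
ee_rot: [2.298, 2.14, 0.0]
force: [-0.2, -4.6, -0.6]
gripper_width: 0.276
gripper_force: 54.9
```

```bash
python3 - <<'E'
from h import *
cv2.imwrite("pics/w4.png",bot.get_image("wrist"))
E
```

```text
(no output)
```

View pics/w4.png

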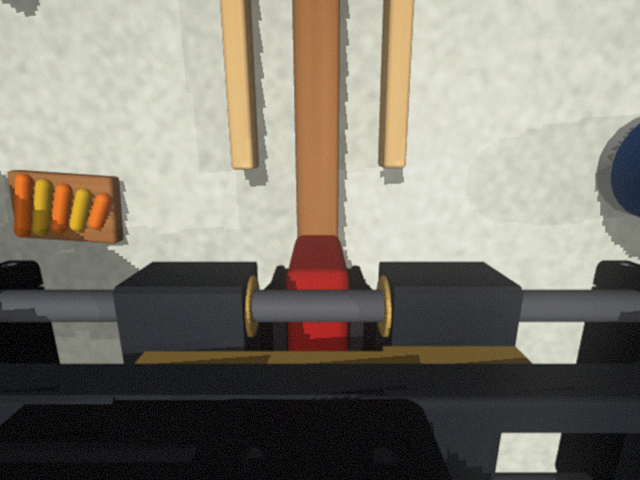

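Wrist view: the bar is centred between the strips (strips at x≈250 and 392, bar at 317) and parallel to them. The flap's resistance is about 4.6 N. Pushing on.

{"api": "apply_moves", "payload": {"commands": [[[0.02,0.4,0],[0,0,0],0],[[0.02,0.4,0],[0,0,0],0],[[0.02,0.4,0],[0,0,0],0],[[0.03,0.4,0],[0,0,0],0],[[0.02,0.4,0],[0,0,0],0]]}}

```text
clock: 8.9
tool_pos: [511.5, -80.9, 53.5]
ee_rot: [-2.299, -2.141, 0.0]
force: [0.2, -3.5, -1.1]
gripper_width: 0.271
gripper_force: 54.9
```

{"api": "apply_moves", "payload": {"commands": [[[0.02,0.4,0],[0,0,0],0],[[0.02,0.4,0],[0,0,0],0],[[0.02,0.4,0],[0,0,0],0],[[0.03,0.4,0],[0,0,0],0],[[0.02,0.4,0],[0,0,0],0]]}}

```text
clock: 9.4
tool_pos: [512.5, -60.7, 53.4]
ee_rot: [-2.298, -2.141, 0.0]
force: [0.7, -3.1, -1.8]
gripper_width: 0.27
gripper_force: 54.9
```

{"api": "apply_moves", "payload": {"commands": [[[0.02,0.4,0],[0,0,0],0],[[0.02,0.4,0],[0,0,0],0],[[0.02,0.4,0],[0,0,0],0],[[0.03,0.4,0],[0,0,0],0],[[0.02,0.4,0],[0,0,0],0]]}}

```text
clock: 9.9
tool_pos: [513.8, -41.0, 53.5]
ee_rot: [-2.299, -2.141, 0.0]
force: [0.1, -2.8, -1.0]
gripper_width: 0.268
gripper_force: 54.9
```

{"api": "apply_moves", "payload": {"commands": [[[0.02,0.4,0],[0,0,0],0],[[0.02,0.4,0],[0,0,0],0],[[0.02,0.4,0],[0,0,0],0],[[0.03,0.4,0],[0,0,0],0],[[0.02,0.4,0],[0,0,0],0]]}}

```text
clock: 10.4
tool_pos: [514.9, -21.0, 53.5]
ee_rot: [-2.299, -2.141, 0.0]
force: [-0.3, -3.3, -1.6]
gripper_width: 0.271
gripper_force: 54.9
```

{"api": "apply_moves", "payload": {"commands": [[[0.01,0.2,0],[0,0,0],0],[[0.01,0.2,0],[0,0,0],0],[[0.01,0.2,0],[0,0,0],0],[[0.01,0.2,0],[0,0,0],0],[[0.01,0.2,0],[0,0,0],0]]}}

```text
clock: 10.9
tool_pos: [515.4, -11.3, 53.6]
ee_rot: [-2.299, -2.141, 0.0]
force: [0.8, -2.7, -1.5]
gripper_width: 0.273
gripper_force: 54.9
```

{"api": "apply_moves", "payload": {"commands": [[[0.01,0.2,0],[0,0,0],0],[[0.01,0.2,0],[0,0,0],0],[[0.01,0.2,0],[0,0,0],0],[[0.01,0.2,0],[0,0,0],0],[[0.01,0.2,0],[0,0,0],0]]}}

```text
clock: 11.4
tool_pos: [515.8, -1.1, 53.5]
ee_rot: [-2.299, -2.141, 0.0]
force: [-0.4, -1.4, -3.4]
gripper_width: 0.272
gripper_force: 54.9
```

{"api": "apply_moves", "payload": {"commands": [[[0.01,0.1,0],[0,0,0],0],[[0,0.1,0],[0,0,0],0],[[0.01,0.1,0],[0,0,0],0],[[0,0.1,0],[0,0,0],0],[[0.01,0.1,0],[0,0,0],0]]}}

```text
clock: 11.9
tool_pos: [516.1, 3.8, 53.5]
ee_rot: [-2.299, -2.141, 0.0]
force: [0.8, -1.9, -3.2]
gripper_width: 0.272
gripper_force: 54.9
```

{"api": "apply_moves", "payload": {"commands": [[[0.01,0.1,0],[0,0,0],0],[[0,0.1,0],[0,0,0],0],[[0.01,0.1,0],[0,0,0],0],[[0,0.1,0],[0,0,0],0]]}}

```text
clock: 12.3
tool_pos: [516.4, 7.7, 53.5]
ee_rot: [-2.299, -2.141, 0.0]
force: [0.8, -1.9, -4.0]
gripper_width: 0.269
gripper_force: 54.9
```

{"api": "apply_moves", "payload": {"commands": [[[0.01,0.1,0],[0,0,0],0],[[0,0.1,0],[0,0,0],0],[[0.01,0.1,0],[0,0,0],0],[[0,0.1,0],[0,0,0],0]]}}

```text
clock: 12.7
tool_pos: [516.6, 11.8, 53.5]
ee_rot: [-2.299, -2.141, 0.0]
force: [-0.5, -1.4, -3.9]
gripper_width: 0.273
gripper_force: 54.9
```

{"api": "apply_moves", "payload": {"commands": [[[0.01,0.1,0],[0,0,0],0],[[0,0.1,0],[0,0,0],0],[[0.01,0.1,0],[0,0,0],0]]}}

```text
clock: 13.0
tool_pos: [516.8, 14.7, 53.5]
ee_rot: [-2.299, -2.141, 0.0]
force: [0.2, -2.7, -4.1]
gripper_width: 0.268
gripper_force: 54.9
```

{"api": "apply_moves", "payload": {"commands": [[[0.01,0.1,0],[0,0,0],0],[[0,0.1,0],[0,0,0],0],[[0.01,0.1,0],[0,0,0],0]]}}

```text
clock: 13.3
tool_pos: [517.0, 17.8, 53.5]
ee_rot: [-2.299, -2.141, 0.0]
force: [0.0, -2.3, -3.7]
gripper_width: 0.275
gripper_force: 54.9
```

{"api": "apply_moves", "payload": {"commands": [[[0.01,0.1,0],[0,0,0],0],[[0,0.1,0],[0,0,0],0]]}}

```text
clock: 13.5
tool_pos: [517.1, 19.7, 53.5]
ee_rot: [-2.299, -2.141, 0.0]
force: [-0.1, -1.3, -4.5]
gripper_width: 0.276
gripper_force: 54.9
```

{"api": "apply_moves", "payload": {"commands": [[[0.01,0.1,0],[0,0,0],0],[[0,0.1,0],[0,0,0],0],[[0.01,0.1,0],[0,0,0],0],[[0,0.1,0],[0,0,0],0]]}}

```text
clock: 13.9
tool_pos: [517.4, 23.7, 53.6]
ee_rot: [2.299, 2.141, 0.0]
force: [-0.3, -2.4, -3.5]
gripper_width: 0.276
gripper_force: 54.9
```

{"api": "apply_moves", "payload": {"commands": [[[0.01,0.1,0],[0,0,0],0],[[0,0.1,0],[0,0,0],0],[[0.01,0.1,0],[0,0,0],0]]}}

```text
clock: 14.2
tool_pos: [517.5, 26.7, 53.5]
ee_rot: [-2.299, -2.141, 0.0]
force: [-0.8, -1.0, -4.1]
gripper_width: 0.272
gripper_force: 54.9
```

{"api": "apply_moves", "payload": {"commands": [[[0.01,0.1,0],[0,0,0],0],[[0,0.1,0],[0,0,0],0],[[0.01,0.1,0],[0,0,0],0],[[0,0.1,0],[0,0,0],0]]}}

```text
clock: 14.6
tool_pos: [517.7, 30.7, 53.5]
ee_rot: [-2.299, -2.141, -0.0]
force: [-0.2, -1.0, -4.3]
gripper_width: 0.271
gripper_force: 54.9
```

{"api": "apply_moves", "payload": {"commands": [[[0.01,0.1,0],[0,0,0],0],[[0,0.1,0],[0,0,0],0],[[0.01,0.1,0],[0,0,0],0]]}}

```text
clock: 14.9
tool_pos: [517.9, 33.7, 53.5]
ee_rot: [-2.299, -2.141, 0.0]
force: [0.6, -1.8, -3.7]
gripper_width: 0.272
gripper_force: 54.9
```

{"api": "apply_moves", "payload": {"commands": [[[0.01,0.1,0],[0,0,0],0],[[0,0.1,0],[0,0,0],0],[[0.01,0.1,0],[0,0,0],0]]}}

```text
clock: 15.2
tool_pos: [518.1, 36.8, 53.5]
ee_rot: [-2.299, -2.141, 0.0]
force: [-0.7, -1.5, -3.6]
gripper_width: 0.272
gripper_force: 54.9
```

{"api": "apply_moves", "payload": {"commands": [[[0.01,0.1,0],[0,0,0],0],[[0,0.1,0],[0,0,0],0],[[0.01,0.1,0],[0,0,0],0]]}}

```text
clock: 15.5
tool_pos: [518.4, 39.5, 53.6]
ee_rot: [2.298, 2.141, -0.0]
force: [0.3, -3.3, -3.0]
gripper_width: 0.269
gripper_force: 54.9
```

{"api": "apply_moves", "payload": {"commands": [[[0.01,0.1,0],[0,0,0],0],[[0,0.1,0],[0,0,0],0]]}}

```text
clock: 15.7
tool_pos: [518.8, 40.9, 53.8]
ee_rot: [2.297, 2.141, -0.001]
force: [-0.4, -6.6, -1.8]
gripper_width: 0.274
gripper_force: 54.9
```

Contact with the stop: the force is climbing.

{"api": "apply_moves", "payload": {"commands": [[[0,0.1,0],[0,0,0],0],[[0.01,0.1,0],[0,0,0],0]]}}

```text
clock: 15.9
tool_pos: [519.1, 42.1, 53.9]
ee_rot: [2.295, 2.141, -0.002]
force: [-1.3, -10.2, -0.9]
gripper_width: 0.271
gripper_force: 54.9
```

{"api": "apply_moves", "payload": {"commands": [[[0,0.1,0],[0,0,0],0],[[0,0,0],[0,0,0],0],[[0,0,0],[0,0,0],0]]}}

```text
clock: 16.2
tool_pos: [519.2, 42.7, 54.0]
ee_rot: [2.295, 2.141, -0.002]
force: [-1.0, -10.6, -1.4]
gripper_width: 0.272
gripper_force: 54.9
```

{"api": "apply_moves", "payload": {"commands": [[[0.01,0.1,0],[0,0,0],0],[[0,0,0],[0,0,0],0],[[0,0,0],[0,0,0],0],[[0,0,0],[0,0,0],0],[[0,0,0],[0,0,0],0]]}}

```text
clock: 16.7
tool_pos: [519.3, 43.3, 54.1]
ee_rot: [2.294, 2.141, -0.002]
force: [-1.1, -13.3, -1.6]
gripper_width: 0.27
gripper_force: 54.9
```

Pressed home at about 13 N for 0.5 s. Drawing the stick out.

{"api": "apply_moves", "payload": {"commands": [[[-0.02,-0.3,0],[0,0,0],0],[[-0.02,-0.4,0],[0,0,0],0],[[-0.03,-0.6,0],[0,0,0],0],[[-0.05,-0.9,0],[0,0,0],0],[[-0.06,-1.1,0],[0,0,0],0]]}}

```text
clock: 17.2
tool_pos: [516.4, 12.6, 53.3]
ee_rot: [-2.297, -2.142, 0.0]
force: [0.2, 1.6, -5.4]
gripper_width: 0.269
gripper_force: 54.9
```

{"api": "apply_moves", "payload": {"commands": [[[-0.06,-1.2,0],[0,0,0],0],[[-0.07,-1.2,0],[0,0,0],0],[[-0.06,-1.2,0],[0,0,0],0],[[-0.07,-1.2,0],[0,0,0],0],[[-0.07,-1.2,0],[0,0,0],0]]}}

```text
clock: 17.7
tool_pos: [513.9, -49.0, 53.8]
ee_rot: [2.299, 2.14, 0.001]
force: [0.1, -1.6, -2.7]
gripper_width: 0.267
gripper_force: 54.9
```

{"api": "apply_moves", "payload": {"commands": [[[-0.06,-1.2,0],[0,0,0],0],[[-0.07,-1.2,0],[0,0,0],0],[[-0.06,-1.2,0],[0,0,0],0],[[-0.07,-1.2,0],[0,0,0],0],[[-0.07,-1.2,0],[0,0,0],0]]}}

```text
clock: 18.2
tool_pos: [510.2, -108.2, 53.6]
ee_rot: [2.299, 2.141, 0.0]
force: [0.0, -1.1, -1.4]
gripper_width: 0.274
gripper_force: 54.9
```

{"api": "apply_moves", "payload": {"commands": [[[-0.06,-1.2,0],[0,0,0],0],[[-0.07,-1.2,0],[0,0,0],0],[[-0.06,-1.0,0],[0,0,0],0],[[-0.04,-0.7,0],[0,0,0],0],[[-0.02,-0.4,0],[0,0,0],0]]}}

```text
clock: 18.7
tool_pos: [507.8, -153.2, 53.5]
ee_rot: [2.299, 2.14, 0.0]
force: [-0.1, 0.1, -2.1]
gripper_width: 0.269
gripper_force: 54.9
```

{"api": "apply_moves", "payload": {"commands": [[[0,0,-0.1],[0,0,0],0],[[0,0,-0.1],[0,0,0],0],[[0,0,0],[0,0,0],0]]}}

```text
clock: 19.0
tool_pos: [507.6, -151.9, 51.5]
ee_rot: [-2.298, -2.142, 0.0]
force: [0.6, -0.6, -1.0]
gripper_width: 0.27
gripper_force: 54.9
```

```bash
python3 - <<'E'
from h import *
s=bot.sense();print(s["tool_pos"],s["gripper_width"],s["force"],s["torque"])
cv2.imwrite("pics/s5.png",cv2.resize(bot.get_image("side")[150:310,210:420],None,fx=3.7,fy=3.7,interpolation=cv2.INTER_CUBIC))
E
```

```text
[ 507.62458321 -151.88692687   51.49362723] 0.27017118110117655 [ 0.60348242 -0.55729641 -0.97465314] [-0.14759743 -0.08245509 -0.05361195]
```

View pics/s5.png

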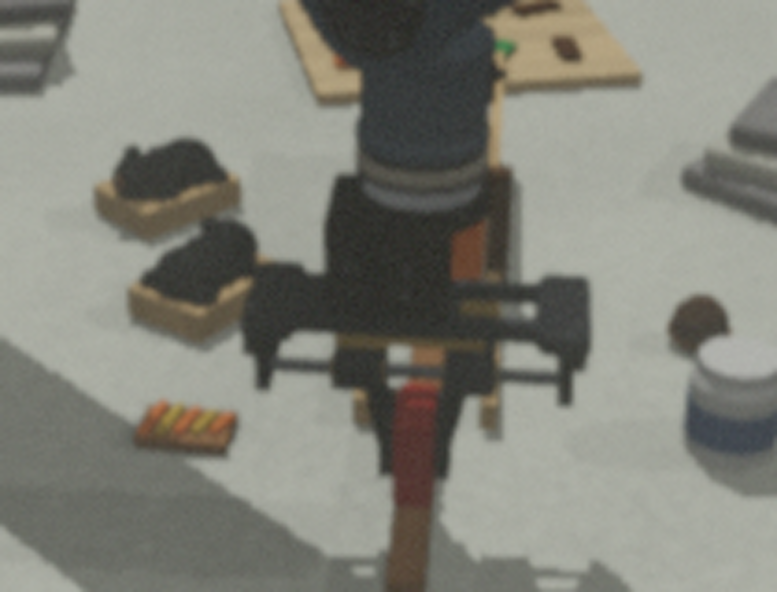

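Side crop: the orange flap shows shut at (467,255), the bystanders are in place and the stick is down. Releasing and lifting away.

{"api": "apply_moves", "payload": {"commands": [[[0,0,0],[0,0,0],0.4],[[0,0,0],[0,0,0],0.6],[[0,0,0],[0,0,0],0.8],[[0,0,0],[0,0,0],0.8],[[0,0,0],[0,0,0],0.8]]}}

```text
clock: 19.55
tool_pos: [507.8, -152.3, 51.6]
ee_rot: [2.299, 2.141, 0.0]
force: [0.0, 0.8, -0.0]
gripper_width: 0.638
gripper_force: 0.0
```

{"api": "apply_moves", "payload": {"commands": [[[0,0,1],[0,0,0],0.8],[[0,0,2],[0,0,0],0.8],[[0,0,3],[0,0,0],0.8],[[0,0,4],[0,0,0],0.8],[[0,0,4],[0,0,0],0.8]]}}

```text
clock: 20.05
tool_pos: [507.2, -152.1, 193.3]
ee_rot: [-2.299, -2.141, 0.0]
force: [1.6, -0.2, -0.6]
gripper_width: 0.798
gripper_force: 0.0
```

{"api": "apply_moves", "payload": {"commands": [[[0,-4,2],[0,0,0],0.8],[[0,-4,0],[0,0,0],0.8],[[0,-4,0],[0,0,0],0.8],[[0,-4,0],[0,0,0],0.8],[[0,-4,0],[0,0,0],0.8]]}}

```text
clock: 20.55
tool_pos: [507.4, -353.8, 212.6]
ee_rot: [2.298, 2.141, 0.0]
force: [1.2, 0.2, 0.2]
gripper_width: 0.798
gripper_force: 0.0
```

{"api": "apply_moves", "payload": {"commands": [[[0,-4,0],[0,0,0],0.8],[[0,-4,0],[0,0,0],0.8],[[0,-4,0],[0,0,0],0.8],[[0,0,0],[0,0,0],0.8],[[0,0,0],[0,0,0],0.8]]}}

```text
clock: 21.05
tool_pos: [507.0, -472.8, 211.6]
ee_rot: [-2.3, -2.139, -0.001]
force: [-0.3, 0.1, -0.4]
gripper_width: 0.804
gripper_force: 0.0
```

```bash
python3 - <<'E'
from h import *
a=bot.get_image("side")[150:310,240:390];b=bot.get_image("top")[180:300,80:400]
c=np.zeros((600,790,3),np.uint8);c[:296,:278]=cv2.resize(a,(278,296));c[300:596]=cv2.resize(b,(790,296))
cv2.imwrite("pics/m6.png",c)
E
```

```text
(no output)
```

View pics/m6.png

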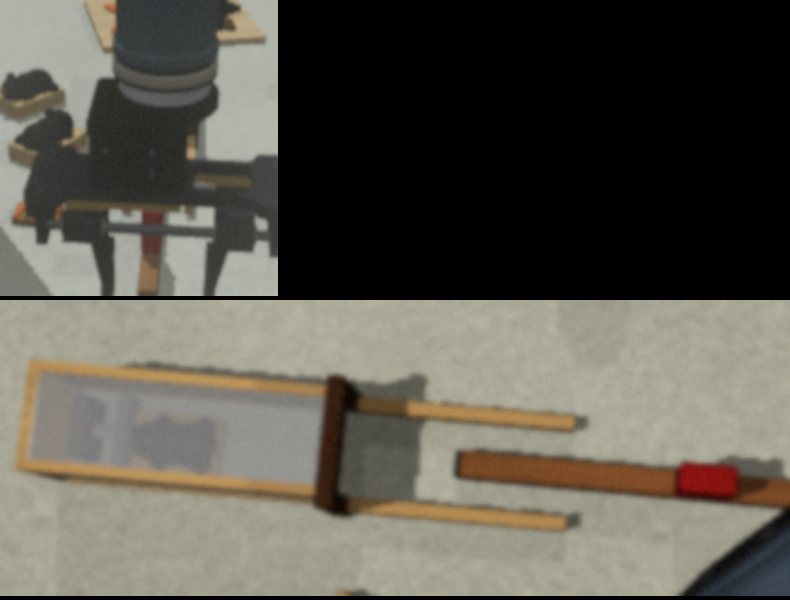

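The picture shows the bear in the box against the stop at (175,440). The stick lies flat in the lane before the gate, with its tip at (458,465).

```bash
python3 -c "
from rig import bot
print(bot.hand_in())"
```

```text
the job is handed in; nothing more can be done
None
```

The bear was pressed home at about 13 N (measured at the wrist), the flap closed behind it, the stick lies flat in the lane in front of the gate, and the job is handed in at about 21 s; no verdict was returned.

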